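Batch-weigh moisture tins from a tilt bin

TASK

Get the soil tins ready for a batch weighing. First clear the balance by laying the brush from its pan flat on the bench, and then, with the pan empty, turn the tare knob until its white pointer stands on the red zero mark and leave it there. Then tip the blue bin fully forward, take every moisture tin out from the back of it and set them all side by side on the pan, lids up, and last tip the empty bin fully back into its cabinet, disturbing nothing else on the bench.

Things in the scene. Friction and masses are not known exactly. Their poses are not given: they have to be found in the camera images.
- cabinet: grey open-fronted cabinet with a dark roof, fixed to the bench, that holds the tilting blue bin. Its origin is on the bench straight below the bin's pivot; x points from its open front to its back, y to its left, z up. It is 334 mm wide; its roof covers x = 50 to 133 mm and its top is 178 mm above the bench
- bin (a joint): angle of the blue bin: 0 = tipped fully back in the cabinet (home; its floor slopes 40 degrees down to the back and the tins lie hidden under the roof), 0.70 rad = tipped fully forward against its stop (its floor level). Past about half way it falls on to either stop by its own weight; about 3 N at the bar moves it
- bin_hinge (a point): middle of the bin's pivot axis, 30 mm above the bench; the axis runs along the cabinet's y
- bin_bar (a point): middle of the round steel bar along the bin's front, by which it is tipped: 12 mm thick, 110 mm long, along the cabinet's y, its two arms at the ends. It circles the pivot at a radius of 175 mm: 205 mm above the bench and 10 mm behind the pivot when home, 170 mm above the bench and 105 mm in front of the pivot when fully forward. It can be pinched from above and turns between the fingers
- scale: white bench balance, fixed, 210 x 330 mm; its origin is on the bench under its middle, x away from its front, z up. The pan is on its +y half, the tare knob on its -y half
- pan (a point): middle of the top face of the balance's square steel pan, 200 x 200 mm, 55 mm above the bench, with no rim; axes as the balance. The knob's middle is 172 mm from it in -y
- tare (a joint): angle of the tare knob: 0 = its white pointer on the red zero mark (the pointer then points along the balance's +x), growing anticlockwise seen from above; range -1.5 to 1.5; light friction, it stays where it is left
- knob_grip (a point): on the knob's axis, at the middle height of its black grip bar, 58 mm above the bench. The bar is 56 mm long along the point's x (towards the pointer), 14 mm thick along its y and 28 mm tall (from 44 to 72 mm above the bench), on a 60 mm disc
- brush: flat brush with a wooden handle, 193 mm long along its y, lying on the pan at the start; origin at the middle of its underside. Bristles (40 mm wide) at -y; from y = -34 to 10 mm a middle part 34 mm wide and 14 mm thick; from y = 10 to 96 mm the handle, 16 mm wide and 12 mm thick
- bin_floor (a point): middle of the top face of the bin's floor, on the bin: straight above the pivot and 130 mm above the bench when the bin is fully forward. The floor then reaches 70 mm to the front and 30 mm to the back of it. Ribs 6 mm high part it into three bays 82 mm wide, side by side along the cabinet's y; the bin's outer walls are 30 mm high
- tin_1: round white moisture tin, lid on top, 52 mm across, 27 mm tall (straight side 49 mm across, 24 mm tall), 35 to 70 g; origin at the middle of its underside, z up through the lid. At the start it lies on the bin's floor against the back wall, one to a bay. With the bin forward, reach it from above, fingers either side of it along the cabinet's y. May be absent
- tin_2: round white moisture tin, lid on top, 52 mm across, 27 mm tall (straight side 49 mm across, 24 mm tall), 35 to 70 g; origin at the middle of its underside, z up through the lid. At the start it lies on the bin's floor against the back wall, one to a bay. With the bin forward, reach it from above, fingers either side of it along the cabinet's y. May be absent
- tin_3: round white moisture tin, lid on top, 52 mm across, 27 mm tall (straight side 49 mm across, 24 mm tall), 35 to 70 g; origin at the middle of its underside, z up through the lid. At the start it lies on the bin's floor against the back wall, one to a bay. With the bin forward, reach it from above, fingers either side of it along the cabinet's y. May be absent
- vial_a: bystander: sample vial, white cap, standing, 30 mm across, 64 mm tall, origin at the middle of its underside
- vial_b: bystander: sample vial, black cap, standing, 30 mm across, 64 mm tall, origin at the middle of its underside
- stamp: bystander: rubber stamp with wooden handle, standing, 24 x 52 x 62 mm, origin at the middle of its underside
- sieve: bystander: round brass sieve, 68 mm across, 23 mm tall, origin at the middle of its underside

How it is judged:
By the outcome, as a careful person would: the job done as asked, in the order asked, and still so for the second after the job is handed in, with the robot touching nothing.
Of tin_1, tin_2, tin_3 only 2 to 3 are there at a start; the rules pass over those that are not, and their reading is None.
At some moment in a run one of tin_1, tin_2, tin_3 may be knocked a few centimetres aside while the robot is not near it.
It also fails if it takes over 208 s, if anything falls off the work surface, if the arm or the gripper's body presses on something with over 40 N, if the wrist force passes 120 N, or if a joint passes its speed limit or range.

ROBOT

A 6-joint arm with a two-finger parallel gripper is mounted at the origin on the work surface; the furniture and walls round the work are solid. World frame = base frame: x ahead of the robot, y to its left, z up, the work surface at z = 0. Lengths are in m, angles in rad, forces in N, time in s.
With the tool pointing down it reaches from about 0.25 to 0.725 m from the base axis. Payload 4 kg.
Tool frame: the origin (TCP) lies midway between the tips of the shut fingers; the grasp point (between the pads) lies 19 mm behind it; z points along the fingers, y is the line along which they close (so a half turn about z gives the same grasp; the last joint's range is limited). The gripper opens to 85 mm and grips with 20 to 120 N. Pads are 22 mm wide; open, the fingers measure 114 mm over their backs; the gripper's body (76 mm by 85 mm) begins 54 mm behind the grasp point. The pads swing forward as they close: fully open they stand 13 mm farther back than shut.
Start: joints at [1.191, 0.241, 0.005, 1.335, 0, 1.571], TCP at [0.185, 0.464, 0.231] pointing down, gripper open.
Joint ranges: [-2.72, 2.72], [-1.05, 1.87], [-1.09, 1.28], [-1.99, 2.15], [-1.42, 1.44], [-3.14, 3.14]. Speed limits (rad/s): [2.79, 2.79, 3.14, 3.14, 3.14, 3.14].

INTERFACE

Orientations are given as a unit quaternion [x, y, z, w].
In Python, from workcell import monitor, vision, job gives the robot as it stands.
- The arm moves only by the tool move_arm, never from a script. Its argument "moves" is a list that holds one entry, the list of rows, each a list of 5 numbers: the shift along the world's x, y, z in m, then the turn about the world's z in degrees, then the opening in per cent of the stroke, from 0 (shut) to 100 (fully open). In form: [[[x, y, z, turn, gripper], ...]]. A call has 1 to 5 rows; each row is the pose to reach, as a shift and turn from the pose commanded when the call began; what a row does not reach only later rows make up. A row lasts 1/8 s, in which the tool goes at most 62.5 mm and 10.7 degrees, less where a joint would pass 70% of its speed; a pose out of reach is approached as far as the arm can. A call with a gripper value outside its range is refused whole. The fingers move at their own pace and stop on an object; the grip force is fixed at half the most. Time passes only in rows, so rows that repeat a pose let the fingers close. It gives the time, the measured TCP pose, the force, the opening and the grip force at its end, in the units of the state.
- monitor.get_obs(): the state, without advancing time (a new reading comes with each control period).
- vision.camera(name): name is "side" or "top" or "wrist"; returns a dict with "color" (400x640x3 uint8, red, green, blue), "camera_matrix" (3x3 intrinsics, pixels), "eye" and "attitude" of the camera in the world; the wrist camera has in their place "hand_eye" (4x4, takes a point from camera to tool coordinates, whose origin is the TCP and whose axes are the flange's). Camera axes: x right, y up, looking along -z (the intrinsics and any distortion apply to the point x, -y, -z); pixel columns grow to the right and rows downward; lengths in m; the calibration is good to about 2 mm. A picture is of the moment at which its call begins: read the wrist's pose just before it. There is no depth.
- job.job_done(): hands the job in; it is judged then, once.
The state is a dict: "clock": time; "joint_pos": joint angles; "joint_vel": joint speeds; "tau": joint torques, N m; "eef_pos": TCP position; "tool_rot": TCP orientation; "ft_force": force on the tool from outside, world axes, zero at the start; "ft_torque": the same for the moment, N m; "grip_width": finger opening in m; "grasp_force": force on a finger pad.
Only numpy, scipy, OpenCV 4.12 (cv2) and the standard library are available. Lean on these libraries where they do the work, as an engineer would, in place of code of your own. Each camera call takes 0.05 s, during which the arm holds its last target. There are 200 camera calls.

## Working session

There is one attempt and no reset: what is moved stays moved. The work goes in short steps, Python scripts to look and compute and a tool call to move; the robot and the scene stay as the last step left them, time stands still between calls to the robot, and variables do not carry over. Pictures are saved under pics/ and viewed, at most 14 in all, crops included, and the job is handed in when it is done.

Besides the shell and the picture viewer there is one more tool, called after "Call:" by a JSON object that holds its "name" and its "arguments", one argument or row to a line. move_arm: Moves the arm, as the interface text tells. Its arguments: {"type":"object","properties":{"moves":{"type":"array","items":{"type":"array","items":{"type":"array","items":{"type":"number"}}}}},"required":["moves"]}

```bash
mkdir -p pics; ls
cat > h.py <<'E'
import numpy as np, cv2
from scipy.spatial.transform import Rotation as R
from workcell import monitor, vision, job
def look(name):
    o=monitor.get_obs(); d=vision.camera(name); d['o']=o
    if name=='wrist':
        T=np.eye(4); T[:3,:3]=R.from_quat(o['tool_rot']).as_matrix(); T[:3,3]=o['eef_pos']
        T=T@np.array(d['hand_eye']); d['E']=T[:3,3]; d['A']=T[:3,:3]
    else:
        d['E']=np.array(d['eye']); a=np.array(d['attitude']); d['A']=a if a.shape==(3,3) else R.from_quat(a).as_matrix()
    d['K']=np.array(d['camera_matrix']); return d
def ray(d,u,v):
    p=np.linalg.inv(d['K'])@[u,v,1]; return d['E'],d['A']@[p[0],-p[1],-p[2]]
def onz(d,u,v,z):
    e,r=ray(d,u,v); return e+r*(z-e[2])/r[2]
def pix(d,P):
    q=d['A'].T@(np.array(P)-d['E']); p=d['K']@[q[0],-q[1],-q[2]]; return p[:2]/p[2]
def save(d,fn,crop=None,s=1):
    im=d['color'][:,:,::-1]
    if crop: im=im[crop[1]:crop[3],crop[0]:crop[2]]
    cv2.imwrite('pics/'+fn,cv2.resize(im,None,fx=s,fy=s,interpolation=cv2.INTER_CUBIC))
E
python3 - <<'E'
from h import *
for n in ('top','side','wrist'):
    d=look(n); save(d,n+'0.png',None,1.25 if n!='wrist' else 1); print(n,d.keys(),d['E'],d['A'],d['K'])
print(d['o'])
E
```

```text
pics
top dict_keys(['color', 'camera_matrix', 'eye', 'attitude', 'o', 'E', 'A', 'K']) [ 0.24596378 -0.07768917  1.63491082] [[ 2.77510327e-02  9.86057005e-01 -1.64077610e-01]
 [-9.99607776e-01  2.79926511e-02 -8.39836419e-04]
 [ 3.76484072e-03  1.64036562e-01  9.86447075e-01]] [[475.69199139   0.         319.85035942]
 [  0.         475.69199139 196.15343337]
 [  0.           0.           1.        ]]
side dict_keys(['color', 'camera_matrix', 'eye', 'attitude', 'o', 'E', 'A', 'K']) [0.33647136 0.96046883 0.69863461] [[-0.99003822  0.08289881 -0.11380733]
 [-0.13934031 -0.46082739  0.87648297]
 [ 0.02021386  0.88360959  0.46778788]] [[383.67798679   0.         324.61785558]
 [  0.         383.67798679 197.28641229]
 [  0.           0.           1.        ]]
wrist dict_keys(['color', 'camera_matrix', 'hand_eye', 'o', 'E', 'A', 'K']) [0.11844548 0.48988631 0.37349911] [[ 0.37059809 -0.89149694 -0.2605576 ]
 [ 0.92879135  0.35513601  0.10594828]
 [-0.00191918 -0.28126787  0.95962738]] [[284.94603837   0.         320.48823918]
 [  0.         284.94603837 197.78066693]
 [  0.           0.           1.        ]]
{'clock': 0.1, 'joint_pos': array([ 1.19094561e+00,  2.41353405e-01,  3.87316882e-03,  1.33522732e+00,
       -2.75305009e-05,  1.57082229e+00]), 'joint_vel': array([ 0.00153464, -0.00184857,  0.00370666, -0.0003025 , -0.00020576,
        0.00060534]), 'tau': array([-9.60608668e-04, -3.73137832e+01,  2.53010774e+01,  1.08564427e-02,
       -3.72817408e-05,  1.59913213e-06]), 'eef_pos': array([0.18518733, 0.46382752, 0.23049955]), 'tool_rot': array([ 1.88798242e-01,  9.82015433e-01, -9.41030811e-04, -1.66876124e-04]), 'ft_force': array([ 1.15171054, -0.30040276,  0.47854617]), 'ft_torque': array([-0.04267903, -0.00686129,  0.00814372]), 'grasp_force': 0.0, 'grip_width': 0.08518536764782096}
```

View pics/top0.png

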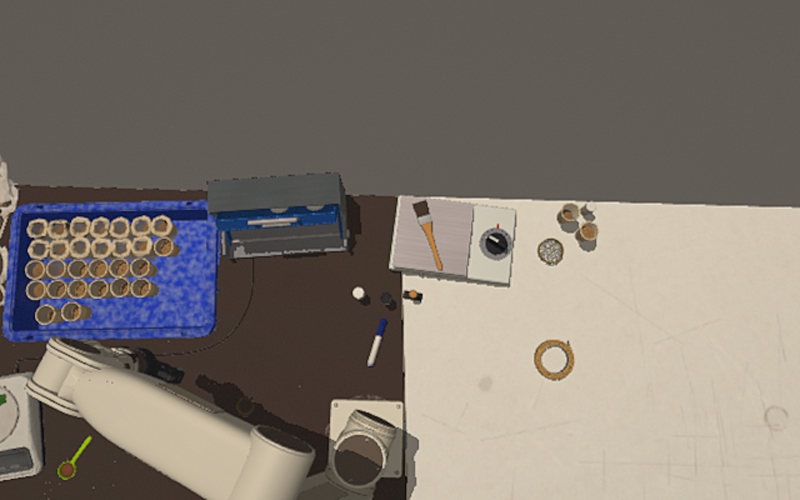

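View pics/side0.png

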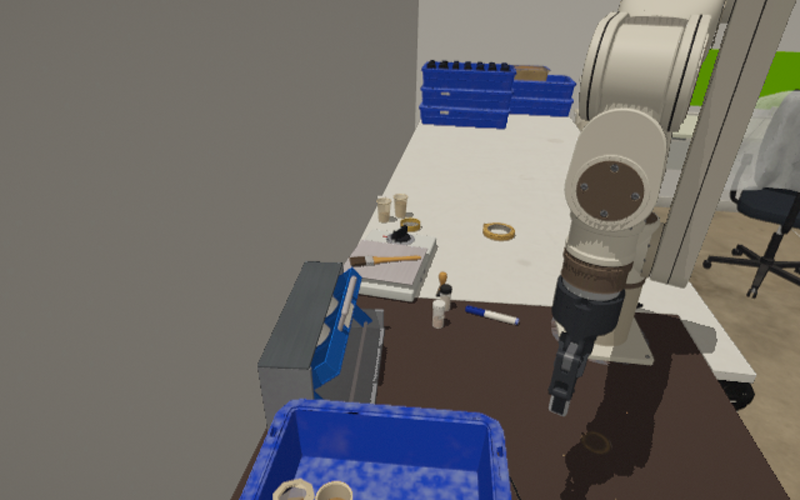

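The top view shows the scale at about (400-516, 197-286) with the brush from (422,208) to (440,270) and the knob at (495,242). The cabinet roof spans (208-347, 174-217), with the bar from (248,222) to (297,220). The vials are at (358,293) and (387,300), the stamp at (412,295) and the sieve at (550,251). The side view shows the bin tipped back.

Run:
```python
from h import *
d=look('top'); save(d,'top1.png',(300,140,460,250),5)
save(d,'top2.png',(155,130,300,215),5)
def p(n,u,v,z): print(n,onz(d,u/1.25,v/1.25,z).round(3))
for u,v in [(400,197),(516,208),(511,286),(391,270)]: p('scale',u,v,.05)
p('brist',421,202,.06);p('hend',440,270,.065);p('knob',495,242,.065)
p('vialw',358,292,.064);p('vialb',387,299,.064);p('stamp',412,295,.05);p('sieve',550,251,.023);p('tape',553,360,.02);p('pen',376,343,.01)
for u,v in [(208,181),(344,174),(347,210),(214,217)]: p('roof',u,v,.178)
p('barL',248,222,.205);p('barR',297,220,.205)
```

```text
scale [ 0.643 -0.073  0.05 ]
scale [ 0.622 -0.391  0.05 ]
scale [ 0.407 -0.377  0.05 ]
scale [ 0.441 -0.055  0.05 ]
brist [ 0.629 -0.131  0.06 ]
hend [ 0.443 -0.185  0.065]
knob [ 0.523 -0.331  0.065]
vialw [0.379 0.031 0.064]
vialb [ 0.362 -0.047  0.064]
stamp [ 0.376 -0.113  0.05 ]
sieve [ 0.51  -0.489  0.023]
tape [ 0.216 -0.494  0.02 ]
pen [ 0.247 -0.02   0.01 ]
roof [0.639 0.412 0.178]
roof [0.667 0.07  0.178]
roof [0.574 0.058 0.178]
roof [0.547 0.39  0.178]
barL [0.531 0.297 0.205]
barR [0.539 0.177 0.205]
```

View pics/top1.png

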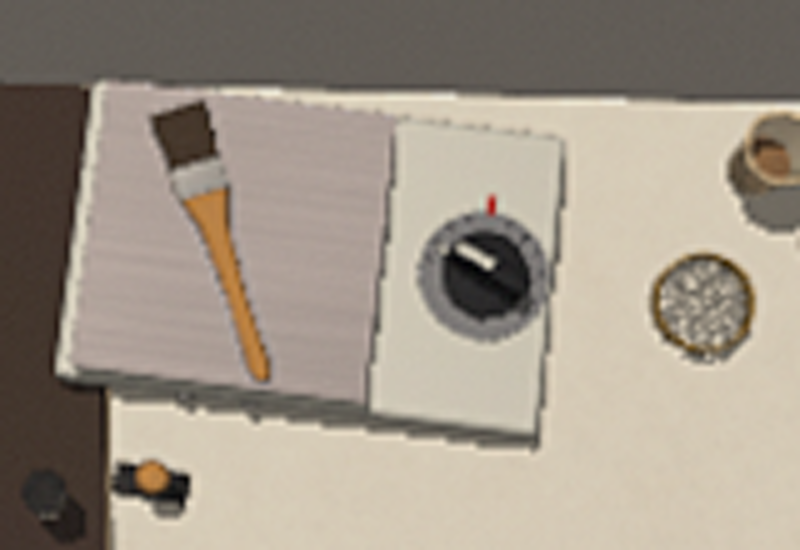

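View pics/top2.png

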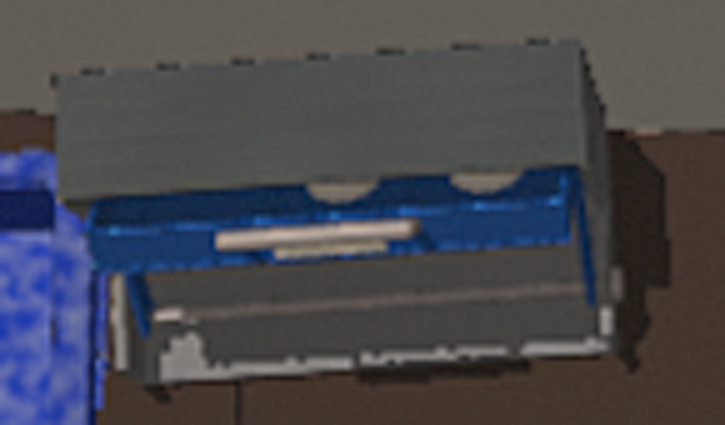

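The crops show the pan corners at (97,85), (393,120), (367,402) and (72,365), and the knob pointer turned about 60° anticlockwise from the red mark. The bin has two visible tins, in the middle and right bays; the left bay needs a check later. I'm moving above the brush.

Call:
{"name": "move_arm", "arguments": {
  "moves": [
    [[0.02,-0.05,0.03,0,100],[0.05,-0.1,0.07,10,100],[0.09,-0.15,0.09,20,100],[0.13,-0.195,0.09,30,100],[0.17,-0.24,0.09,38,100]]
  ]
}}

```text
clock: 0.82
eef_pos: [0.3341, 0.2499, 0.3211]
tool_rot: [-0.129, 0.992, 0.0, 0.001]
ft_force: [1.0, 1.5, 0.1]
grip_width: 0.0853
grasp_force: 0.0
```

Call:
{"name": "move_arm", "arguments": {
  "moves": [
    [[0.03,-0.055,0,0,100],[0.06,-0.11,0,0,100],[0.09,-0.165,0,0,100],[0.12,-0.22,0,0,100],[0.14,-0.27,0,0,100]]
  ]
}}

```text
clock: 1.45
eef_pos: [0.4739, -0.0211, 0.3202]
tool_rot: [-0.126, 0.992, 0.0, 0.0]
ft_force: [0.3, 0.5, 0.7]
grip_width: 0.0855
grasp_force: 0.0
```

Call:
{"name": "move_arm", "arguments": {
  "moves": [
    [[0,-0.06,0,0,100],[0,-0.11,0,0,100],[0,-0.11,0,0,100]]
  ]
}}

```text
clock: 1.82
eef_pos: [0.4727, -0.132, 0.3198]
tool_rot: [-0.124, 0.992, -0.0, -0.001]
ft_force: [0.0, 0.4, -0.3]
grip_width: 0.0853
grasp_force: 0.0
```

Run:
```python
from h import *
d=look('wrist'); save(d,'w1.png'); print(d['o']['eef_pos'],d['o']['tool_rot'],d['E'],d['o']['clock'])
```

```text
[ 0.4727293  -0.13198218  0.31982504] [-1.23752376e-01  9.92312991e-01 -3.60131247e-05 -5.24437813e-04] [ 0.40312757 -0.15026031  0.46290187] 1.825
```

View pics/w1.png

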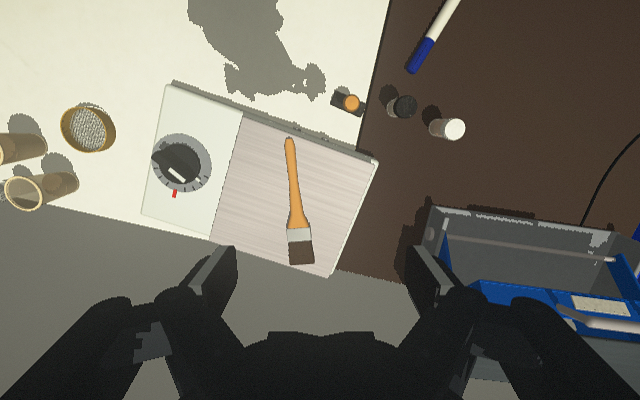

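The wrist view shows the brush from its handle end at (289,140) to its bristle end at (302,263), the knob at about (181,163), and pan corners at (243,113), (377,162), (330,276) and (210,239).

```bash
cat >> h.py <<'E'
def closing(o):
    y=R.from_quat(o['tool_rot']).as_matrix()[:,1]; return np.degrees(np.arctan2(y[1],y[0]))%180
def ang(a,b): return np.degrees(np.arctan2(b[1]-a[1],b[0]-a[0]))
E
python3 - <<'E'
from h import *
d=look('wrist'); print(closing(d['o']))
hsv=cv2.cvtColor(d['color'],cv2.COLOR_RGB2HSV)
m=((hsv[...,0]>8)&(hsv[...,0]<20)&(hsv[...,1]>110)).astype('uint8'); m[:,:260]=0;m[:120]=0;m[:,325:]=0
ys,xs=np.nonzero(m); print(xs.min(),xs.max(),ys.min(),ys.max())
a=onz(d,288.5,138,.066); b=onz(d,300.5,264,.06); f=onz(d,298,228,.068)
print('brush',a,b,f,ang(b,a),np.linalg.norm(a-b),(a+b)/2)
P=[onz(d,u,v,.055) for u,v in [(243,113),(377,162),(330,276),(210,239)]]
print('pan',np.round(P,3),np.mean(P,0),ang(P[0],P[1]),ang(P[3],P[2]),ang(P[0],P[3]))
t=look('top')
Q=[onz(t,300+u/5,140+v/5,.055) for u,v in [(393,120),(367,402),(490,195)]]
print(np.round(Q,3),ang(Q[1],Q[0]))
print('red',onz(d,174,193,.044))
for u,v in [(181,163),(180,175),(168,167),(185,179)]: print('k',onz(d,u,v,.072).round(3))
E
```

```text
104.35419371798197
283 307 138 227
brush [ 0.44384721 -0.18306726  0.066     ] [ 0.6306907  -0.12266178  0.06      ] [ 0.56870961 -0.14052671  0.068     ] -162.08426156858573 0.1964568925133418 [ 0.53726895 -0.15286452  0.063     ]
pan [[ 0.428 -0.252  0.055]
 [ 0.446 -0.053  0.055]
 [ 0.643 -0.071  0.055]
 [ 0.626 -0.269  0.055]] [ 0.53573781 -0.16122006  0.055     ] 84.5569710438529 85.13912624010635 -4.894870543769084
[[ 0.625 -0.273  0.055]
 [ 0.432 -0.257  0.055]
 [ 0.575 -0.339  0.055]] -4.700037336818095
red [ 0.56970089 -0.33605104  0.044     ]
k [ 0.513 -0.319  0.072]
k [ 0.53  -0.318  0.072]
k [ 0.523 -0.336  0.072]
k [ 0.534 -0.311  0.072]
```

Call:
{"name": "move_arm", "arguments": {
  "moves": [
    [[0.04,-0.01,-0.05,4,65],[0.075,-0.017,-0.1,4,65],[0.075,-0.017,-0.16,4,65],[0.075,-0.017,-0.2,4,65],[0.075,-0.017,-0.225,4,65]]
  ]
}}

```text
clock: 2.6
eef_pos: [0.5469, -0.1432, 0.0928]
tool_rot: [-0.163, 0.987, 0.001, -0.002]
ft_force: [-1.0, -0.3, 0.2]
grip_width: 0.056
grasp_force: 0.0
```

Call:
{"name": "move_arm", "arguments": {
  "moves": [
    [[0,0,-0.02,0,65],[0,0,-0.037,0,65],[0,0,-0.037,0,0],[0,0,-0.037,0,0],[0,0,-0.037,0,0]]
  ]
}}

```text
clock: 3.22
eef_pos: [0.549, -0.1456, 0.0595]
tool_rot: [-0.162, 0.987, -0.0, 0.001]
ft_force: [0.4, -0.2, -0.3]
grip_width: 0.0247
grasp_force: 57.5
```

Call:
{"name": "move_arm", "arguments": {
  "moves": [
    [[0,0,0,0,0],[0,0,0,0,0],[0,0,0.03,0,0],[0,0,0.06,0,0],[0,0,0.06,0,0]]
  ]
}}

```text
clock: 3.85
eef_pos: [0.5502, -0.1466, 0.1213]
tool_rot: [-0.161, 0.987, -0.001, 0.003]
ft_force: [0.2, -0.4, -0.3]
grip_width: 0.0247
grasp_force: 57.6
```

Run:
```python
from h import *
d=look('wrist'); save(d,'w2.png'); print(d['o']['grip_width'])
```

```text
0.024695544280866268
```

View pics/w2.png

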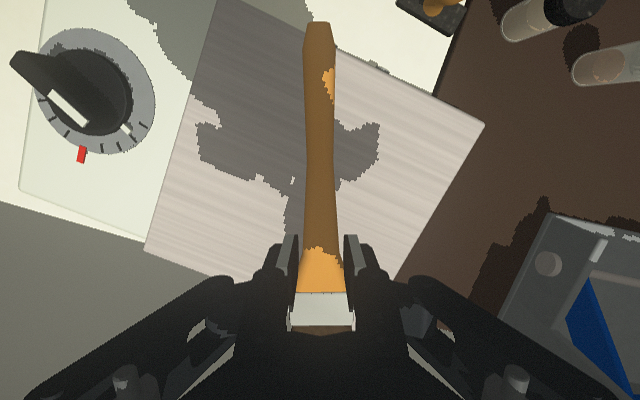

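The brush is held across its shoulder and clear of the pan. The handle points to the front, ending at about (318,25). I'm carrying it to free bench in front of the scale.

Call:
{"name": "move_arm", "arguments": {
  "moves": [
    [[-0.053,-0.027,0.01,0,0],[-0.106,-0.054,0.01,0,0],[-0.159,-0.081,0.01,0,0],[-0.212,-0.108,0.01,0,0],[-0.265,-0.135,0.01,0,0]]
  ]
}}

```text
clock: 4.53
eef_pos: [0.2807, -0.2808, 0.1273]
tool_rot: [-0.161, 0.987, 0.001, -0.001]
ft_force: [0.1, -1.3, 0.1]
grip_width: 0.0247
grasp_force: 57.6
```

Call:
{"name": "move_arm", "arguments": {
  "moves": [
    [[0,0,-0.05,0,0],[0,0,-0.09,0,0],[0,0,-0.11,0,0],[0,0,-0.122,0,0],[0,0,-0.122,0,0]]
  ]
}}

```text
clock: 5.15
eef_pos: [0.2826, -0.2803, 0.0057]
tool_rot: [-0.161, 0.987, 0.001, -0.001]
ft_force: [1.0, 0.3, -1.0]
grip_width: 0.0247
grasp_force: 57.8
```

Call:
{"name": "move_arm", "arguments": {
  "moves": [
    [[0,0,0,0,60],[0,0,0,0,60],[0,0,0.01,0,60],[0,0,0.06,0,60],[0,0,0.12,0,60]]
  ]
}}

```text
clock: 5.78
eef_pos: [0.2825, -0.2802, 0.128]
tool_rot: [-0.161, 0.987, 0.001, -0.001]
ft_force: [1.2, -1.4, -0.1]
grip_width: 0.0513
grasp_force: 0.0
```

Call:
{"name": "move_arm", "arguments": {
  "moves": [
    [[0.05,-0.01,0.03,0,60],[0.1,-0.02,0.06,0,60],[0.15,-0.03,0.09,0,60],[0.2,-0.04,0.1,0,60],[0.23,-0.045,0.1,0,60]]
  ]
}}

```text
clock: 6.4
eef_pos: [0.5158, -0.3263, 0.2288]
tool_rot: [-0.162, 0.987, -0.001, 0.002]
ft_force: [0.1, -0.1, -0.0]
grip_width: 0.0508
grasp_force: 0.0
```

Call:
{"name": "move_arm", "arguments": {
  "moves": [
    [[0,0,0,0,60],[0,0,0,0,60]]
  ]
}}

```text
clock: 6.65
eef_pos: [0.5123, -0.3255, 0.2267]
tool_rot: [-0.161, 0.987, 0.0, -0.0]
ft_force: [-0.2, -0.2, -0.2]
grip_width: 0.051
grasp_force: 0.0
```

Run:
```python
from h import *
d=look('wrist'); p=pix(d,[.521,-.332,.06]); print(d['o']['eef_pos'],closing(d['o']),p)
x,y=map(int,p); x0=max(0,x-100);y0=max(0,y-75); save(d,'k1.png',(x0,y0,x0+200,y0+150),3); print(x0,y0)
```

```text
[ 0.51229551 -0.32554258  0.22668979] 108.56221425580397 [312.90851117 187.24157175]
212 112
```

View pics/k1.png

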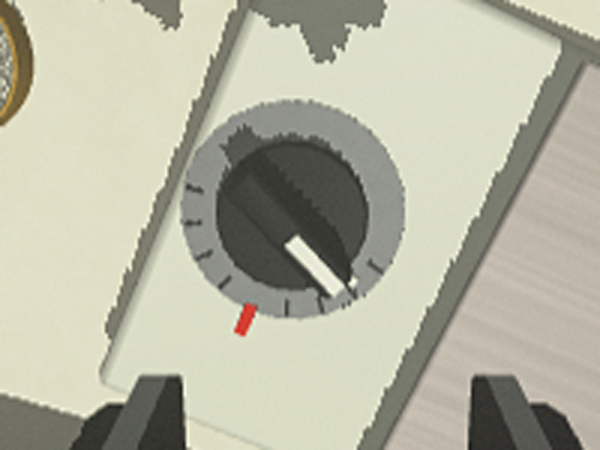

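The disc centre is at about (293,210). The pointer runs from (292,245) to (335,293) along the bar's top, and the red mark from (252,305) to (240,335).

Run:
```python
from h import *
d=look('wrist'); f=lambda u,v,z: onz(d,212+u/3,112+v/3,z)
c=f(293,210,.044); c2=f(293,213,.044)
print('c',c,'red',ang(f(252,305,.044),f(240,335,.044)),ang(c,f(246,320,.044)))
a=f(292,245,.072);b=f(335,293,.072); print('ptr',a,b,ang(a,b),ang(c,b),'bar edge',ang(f(232,190,.072),f(283,246,.072)))
```

```text
c [ 0.51994897 -0.33680606  0.044     ] red -3.3396362666798387 -4.592116342720754
ptr [ 0.52587253 -0.33421359  0.072     ] [ 0.53826513 -0.31359596  0.072     ] 58.99127206985021 51.7214032403283 bar edge 59.356924015336126
```

Call:
{"name": "move_arm", "arguments": {
  "moves": [
    [[0.008,-0.009,-0.02,10,50],[0.008,-0.009,-0.06,20,50],[0.008,-0.009,-0.09,30,50],[0.008,-0.009,-0.11,40,50],[0.008,-0.009,-0.12,40,50]]
  ]
}}

```text
clock: 7.38
eef_pos: [0.5196, -0.3346, 0.1057]
tool_rot: [-0.488, 0.873, 0.001, -0.0]
ft_force: [0.5, 1.5, 0.3]
grip_width: 0.0425
grasp_force: 0.0
```

Call:
{"name": "move_arm", "arguments": {
  "moves": [
    [[0,0,-0.03,0,50],[0,0,-0.057,0,50],[0,0,-0.057,0,50],[0,0,-0.057,0,0],[0,0,-0.057,0,0]]
  ]
}}

```text
clock: 8.0
eef_pos: [0.5231, -0.3366, 0.0519]
tool_rot: [-0.489, 0.872, -0.003, 0.001]
ft_force: [3.9, -4.0, 0.1]
grip_width: 0.0126
grasp_force: 61.1
```

Call:
{"name": "move_arm", "arguments": {
  "moves": [
    [[0,0,0,0,0],[0,0,0,0,0]]
  ]
}}

```text
clock: 8.25
eef_pos: [0.5232, -0.3366, 0.0518]
tool_rot: [-0.489, 0.872, -0.003, 0.001]
ft_force: [2.9, -3.8, 6.7]
grip_width: 0.0127
grasp_force: 61.7
```

Call:
{"name": "move_arm", "arguments": {
  "moves": [
    [[0.001,-0.001,0,-10,0],[0.002,-0.002,0,-20,0],[0.002,-0.002,0,-30,0],[0.002,-0.002,0,-40,0],[0.002,-0.002,0,-50,0]]
  ]
}}

```text
clock: 8.88
eef_pos: [0.5229, -0.336, 0.0517]
tool_rot: [-0.072, 0.997, 0.0, 0.0]
ft_force: [-1.8, 2.4, 12.8]
grip_width: 0.0127
grasp_force: 62.7
```

Call:
{"name": "move_arm", "arguments": {
  "moves": [
    [[0,0,0,-9,0],[0,0,0,-13.5,0],[0,0,0,-13.5,0],[0,0,0,-13.5,0]]
  ]
}}

```text
clock: 9.38
eef_pos: [0.5229, -0.3359, 0.0517]
tool_rot: [0.043, 0.999, 0.001, 0.0]
ft_force: [-2.8, 2.7, 12.1]
grip_width: 0.0123
grasp_force: 62.7
```

Call:
{"name": "move_arm", "arguments": {
  "moves": [
    [[0,0,0,0,45],[0,0,0,0,45],[0,0,0.04,0,45],[0,0,0.1,0,45],[0,0,0.16,0,45]]
  ]
}}

```text
clock: 10.0
eef_pos: [0.5223, -0.3363, 0.2098]
tool_rot: [0.043, 0.999, 0.001, -0.001]
ft_force: [1.2, -0.7, -0.3]
grip_width: 0.0385
grasp_force: 0.0
```

Call:
{"name": "move_arm", "arguments": {
  "moves": [
    [[0,0,0,0,45],[0,0,0,0,45]]
  ]
}}

```text
clock: 10.25
eef_pos: [0.5227, -0.3366, 0.2086]
tool_rot: [0.043, 0.999, 0.0, -0.001]
ft_force: [-0.5, 0.1, -0.9]
grip_width: 0.0384
grasp_force: 0.0
```

Run:
```python
from h import *
d=look('wrist'); p=pix(d,[.521,-.334,.06]); print(d['o']['eef_pos'],closing(d['o']),p)
x,y=map(int,p); x0=max(0,x-100);y0=max(0,y-75); save(d,'k2.png',(x0,y0,x0+200,y0+150),4); print(x0,y0)
```

```text
[ 0.52268251 -0.33659583  0.20861392] 85.05923745322507 [323.39027264 183.80892558]
223 108
```

View pics/k2.png

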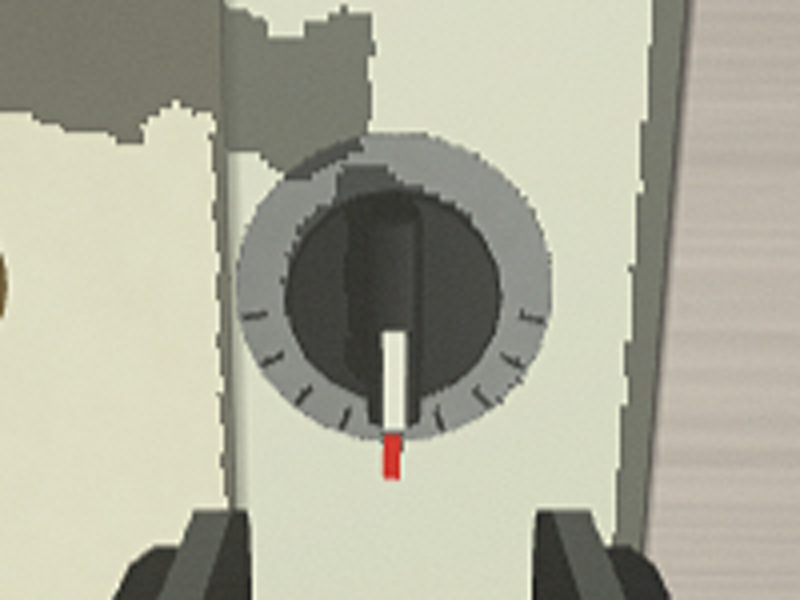

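The pointer at x≈394 stands on the red mark at x≈392, so the tare is zeroed. Next is the bin bar.

Call:
{"name": "move_arm", "arguments": {
  "moves": [
    [[-0.02,0.03,0.05,-10,60],[-0.04,0.07,0.1,-20,60],[-0.06,0.12,0.13,-30,60],[-0.07,0.175,0.14,-40,60],[-0.07,0.23,0.14,-50,60]]
  ]
}}

```text
clock: 10.92
eef_pos: [0.4521, -0.1075, 0.3489]
tool_rot: [0.461, 0.887, -0.0, -0.001]
ft_force: [0.5, -0.1, -0.7]
grip_width: 0.0516
grasp_force: 0.0
```

Call:
{"name": "move_arm", "arguments": {
  "moves": [
    [[0.01,0.06,0.01,-10,60],[0.02,0.12,0.01,-20,60],[0.03,0.18,0.01,-30,60],[0.04,0.24,0.01,-30,60],[0.05,0.3,0.01,-30,60]]
  ]
}}

```text
clock: 11.55
eef_pos: [0.5, 0.1766, 0.357]
tool_rot: [0.673, 0.74, -0.002, -0.001]
ft_force: [1.0, -0.1, -0.1]
grip_width: 0.0511
grasp_force: 0.0
```

Call:
{"name": "move_arm", "arguments": {
  "moves": [
    [[0.02,0.04,0,0,60],[0.02,0.04,0,0,60],[0.02,0.04,0,0,60]]
  ]
}}

```text
clock: 11.92
eef_pos: [0.52, 0.2145, 0.3574]
tool_rot: [0.673, 0.74, -0.002, -0.001]
ft_force: [-0.0, 0.4, 0.4]
grip_width: 0.0508
grasp_force: 0.0
```

Run:
```python
from h import *
d=look('wrist'); save(d,'b1.png',None,1.25); print(d['o']['eef_pos'],closing(d['o']),d['o']['joint_pos'].round(2),pix(d,[.535,.237,.205]))
```

```text
[0.51998354 0.21450004 0.35738967] 5.460741041955968 [ 0.39  0.37  0.51  1.71 -0.    1.87] [337.99095164 163.80809227]
```

View pics/b1.png

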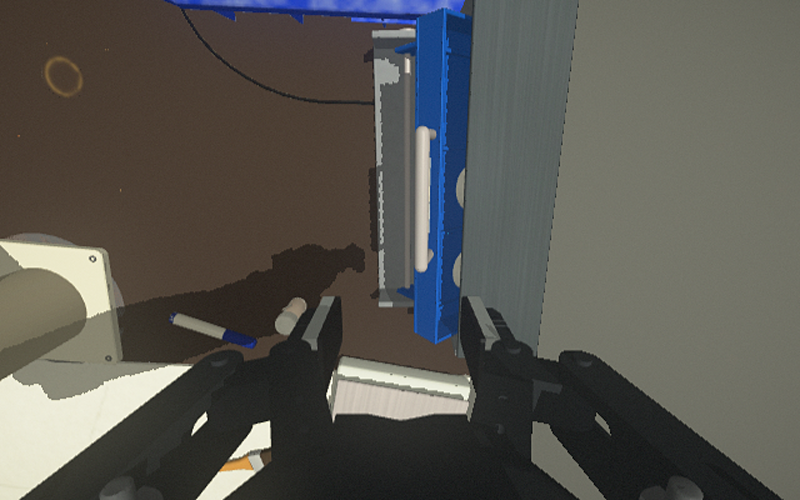

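The bar runs from (422,127) to (421,270), so its middle is at about (421.5,199). The roof's front edge runs from (475,0) to (460,355).

Run:
```python
from h import *
d=look('wrist'); s=1.25
a=onz(d,421.5/s,270/s,.205);b=onz(d,422.5/s,127/s,.205);m=(a+b)/2
print(a,b,m,ang(a,b)-90,np.linalg.norm(a-b))
y=np.radians(4.6);ux=np.array([np.cos(y),np.sin(y),0]);uy=np.array([-np.sin(y),np.cos(y),0])
p=m-0.010*ux; print('pivot',p, 'fwd bar',p-0.105*ux)
r=[onz(d,475/s,0,.178),onz(d,462/s,340/s,.178)]; print(ang(r[1],r[0])-90,r,[(q-p)@ux for q in r],[(q-p)@uy for q in r])
for dg in (0,8,16,24,32,40.1): # bar angle about pivot
    t=np.radians(dg)+np.arctan2(-10,175); q=p-0.1753*np.sin(t)*ux; print(dg,(q-m)[:2].round(4),round(0.1753*np.cos(t)+.03-.205,4))
```

```text
[0.54102271 0.17865166 0.205     ] [0.52852631 0.29777469 0.205     ] [0.53477451 0.23821318 0.205     ] 5.988612609014808 0.1197766887389717
pivot [0.52480672 0.23741119 0.205     ] fwd bar [0.42014494 0.2289903  0.205     ]
6.2657419903267595 [array([0.56037023, 0.39679041, 0.178     ]), array([0.59325778, 0.09725683, 0.178     ])] [np.float64(0.04823100057131582), np.float64(0.05699034339861955)] [np.float64(0.15601369058012726), np.float64(-0.1451926020576238)]
0 [0. 0.] 0.0
8 [-0.0244 -0.002 ] -0.0003
16 [-0.0485 -0.0039] -0.004
24 [-0.0718 -0.0058] -0.011
32 [-0.094  -0.0076] -0.0213
40.1 [-0.1147 -0.0092] -0.0347
```

Call:
{"name": "move_arm", "arguments": {
  "moves": [
    [[0.015,0.024,-0.04,0,40],[0.015,0.024,-0.09,0,40],[0.015,0.024,-0.13,0,40],[0.015,0.024,-0.15,0,40],[0.015,0.024,-0.162,0,40]]
  ]
}}

```text
clock: 12.65
eef_pos: [0.535, 0.2373, 0.1967]
tool_rot: [0.673, 0.739, -0.001, -0.0]
ft_force: [0.1, 0.4, 0.5]
grip_width: 0.0346
grasp_force: 0.0
```

Call:
{"name": "move_arm", "arguments": {
  "moves": [
    [[0,0,0,0,40],[0,0,0,0,5],[0,0,0,0,5],[0,0,0,0,5],[0,0,0,0,5]]
  ]
}}

```text
clock: 13.28
eef_pos: [0.5342, 0.2387, 0.1992]
tool_rot: [0.673, 0.74, -0.0, -0.001]
ft_force: [-6.4, -1.2, 4.4]
grip_width: 0.0096
grasp_force: 58.6
```

Call:
{"name": "move_arm", "arguments": {
  "moves": [
    [[-0.012,-0.001,0,0,5],[-0.024,-0.002,0,0,5],[-0.036,-0.003,-0.002,0,5],[-0.048,-0.005,-0.004,0,5],[-0.06,-0.006,-0.007,0,5]]
  ]
}}

```text
clock: 13.9
eef_pos: [0.4762, 0.233, 0.1919]
tool_rot: [0.673, 0.74, 0.002, 0.001]
ft_force: [1.4, -2.4, 5.0]
grip_width: 0.0089
grasp_force: 62.9
```

Call:
{"name": "move_arm", "arguments": {
  "moves": [
    [[-0.012,-0.001,-0.004,0,5],[-0.024,-0.002,-0.009,0,5],[-0.034,-0.003,-0.014,0,5],[-0.045,-0.004,-0.021,0,5],[-0.055,-0.005,-0.028,0,5]]
  ]
}}

```text
clock: 14.52
eef_pos: [0.4196, 0.2271, 0.1626]
tool_rot: [0.673, 0.74, -0.0, 0.001]
ft_force: [13.5, -6.6, 19.6]
grip_width: 0.009
grasp_force: 67.3
```

Call:
{"name": "move_arm", "arguments": {
  "moves": [
    [[0,0,0,0,5],[0,0,0,0,5],[0,0,0,0,40],[0,0,0,0,40],[0,0,0.03,0,40]]
  ]
}}

```text
clock: 15.15
eef_pos: [0.4181, 0.2273, 0.1901]
tool_rot: [0.672, 0.74, -0.003, -0.002]
ft_force: [0.6, 0.3, 0.1]
grip_width: 0.034
grasp_force: 0.0
```

Call:
{"name": "move_arm", "arguments": {
  "moves": [
    [[0,0,0.05,0,60],[0.03,0,0.1,0,100],[0.06,-0.03,0.15,0,100],[0.06,-0.05,0.15,0,100],[0.06,-0.05,0.15,0,100]]
  ]
}}

```text
clock: 15.78
eef_pos: [0.4808, 0.1774, 0.3426]
tool_rot: [0.673, 0.739, 0.0, -0.0]
ft_force: [-0.6, 0.3, -0.8]
grip_width: 0.0858
grasp_force: 0.0
```

Run:
```python
from h import *
d=look('wrist'); save(d,'c1.png',None,1.25); print(d['o']['eef_pos'],closing(d['o']))
```

```text
[0.48077554 0.17738401 0.34261059] 5.332773333881804
```

View pics/c1.png

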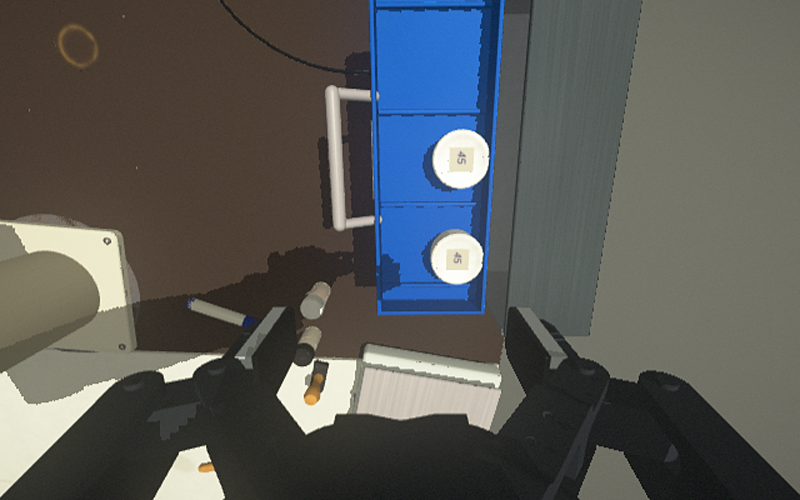

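Bin is level against its stop. There are two tins, at (461,159) and (457,259), and the left bay is empty. I'm turning the tool and measuring from above.

```bash
cat >> h.py <<'E'
def tins(d,z=.157,rlo=12,rhi=60):
    hsv=cv2.cvtColor(d['color'],cv2.COLOR_RGB2HSV)
    m=((hsv[...,1]<60)&(hsv[...,2]>165)).astype('uint8')
    out=[]
    for c in cv2.findContours(m,cv2.RETR_EXTERNAL,cv2.CHAIN_APPROX_NONE)[0]:
        (x,y),r=cv2.minEnclosingCircle(c); A=cv2.contourArea(c)
        if rlo<r<rhi and A>.75*np.pi*r*r:
            out.append((onz(d,x,y,z).round(4).tolist(),round(x),round(y),round(r),round(2*np.linalg.norm(onz(d,x+r,y,z)-onz(d,x,y,z)),4)))
    return out
E
python3 - <<'E'
from h import *
d=look('wrist'); print(*tins(d),sep='\n')
E
```

```text
([0.5376, 0.1469, 0.157], 366, 207, 21, np.float64(0.0511))
([0.5284, 0.2399, 0.157], 369, 127, 24, np.float64(0.0533))
```

Call:
{"name": "move_arm", "arguments": {
  "moves": [
    [[0.01,-0.01,0,10,80],[0.02,-0.02,0,20,80],[0.03,-0.03,-0.01,30,80],[0.035,-0.03,-0.03,40,80],[0.04,-0.03,-0.05,50,80]]
  ]
}}

```text
clock: 16.5
eef_pos: [0.5199, 0.149, 0.2908]
tool_rot: [0.294, 0.956, -0.0, -0.001]
ft_force: [0.1, 1.1, 0.3]
grip_width: 0.0685
grasp_force: 0.0
```

Call:
{"name": "move_arm", "arguments": {
  "moves": [
    [[0,0,-0.01,10,80],[0,0,-0.02,20,80],[0,0,-0.03,30,80],[0,0,-0.03,40,80],[0,0,-0.03,40,80]]
  ]
}}

```text
clock: 17.12
eef_pos: [0.5196, 0.1489, 0.2613]
tool_rot: [-0.047, 0.999, 0.0, -0.001]
ft_force: [0.2, 0.1, 0.1]
grip_width: 0.0684
grasp_force: 0.0
```

Run:
```python
from h import *
d=look('wrist'); o=d['o'];print(*tins(d),o['eef_pos'],closing(o),o['joint_pos'],sep='\n'); cv2.imwrite('pics/c2.png',d['color'][:,:,::-1])
```

```text
([0.5273, 0.2381, 0.157], 417, 214, 29, np.float64(0.0526))
([0.5369, 0.145, 0.157], 315, 215, 28, np.float64(0.051))
[0.5196295  0.14891182 0.26134601]
95.42430808656225
[2.78774445e-01 3.14186522e-01 1.82128213e-01 1.44108558e+00
 5.68171604e-04 1.84101587e-01]
```

View pics/c2.png

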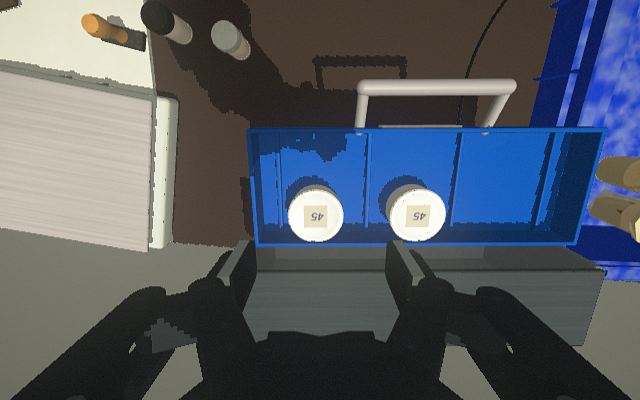

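Both tins sit at the back wall, at (315,215) and (417,214). I'm grasping the right one first.

Call:
{"name": "move_arm", "arguments": {
  "moves": [
    [[0.017,-0.004,-0.03,0,80],[0.017,-0.004,-0.07,0,80],[0.017,-0.004,-0.1,0,80],[0.017,-0.004,-0.124,0,80],[0.017,-0.004,-0.124,0,80]]
  ]
}}

```text
clock: 17.8
eef_pos: [0.5356, 0.1439, 0.1363]
tool_rot: [-0.047, 0.999, -0.0, -0.003]
ft_force: [0.1, 0.3, 1.4]
grip_width: 0.0684
grasp_force: 0.0
```

Call:
{"name": "move_arm", "arguments": {
  "moves": [
    [[0,0,0,0,30],[0,0,0,0,30],[0,0,0,0,30],[0,0,0,0,30]]
  ]
}}

```text
clock: 18.3
eef_pos: [0.5386, 0.1444, 0.1402]
tool_rot: [-0.047, 0.999, 0.001, 0.002]
ft_force: [-0.9, 0.5, 6.7]
grip_width: 0.0471
grasp_force: 61.9
```

Call:
{"name": "move_arm", "arguments": {
  "moves": [
    [[0,0,0.03,0,30],[0,0,0.06,0,30],[0,0,0.09,0,30],[0,-0.03,0.1,0,30],[0,-0.06,0.1,0,30]]
  ]
}}

```text
clock: 18.92
eef_pos: [0.5383, 0.0837, 0.2399]
tool_rot: [-0.048, 0.999, 0.0, 0.001]
ft_force: [-1.1, 0.2, -0.2]
grip_width: 0.0464
grasp_force: 61.7
```

Call:
{"name": "move_arm", "arguments": {
  "moves": [
    [[0,-0.06,0,0,30],[-0.002,-0.12,0,0,30],[-0.004,-0.18,0,-5,30],[-0.006,-0.24,-0.03,-10,30],[-0.006,-0.29,-0.07,-10,30]]
  ]
}}

```text
clock: 19.55
eef_pos: [0.5323, -0.2039, 0.1728]
tool_rot: [0.041, 0.999, -0.001, 0.002]
ft_force: [1.8, 0.2, -1.0]
grip_width: 0.0463
grasp_force: 61.7
```

Call:
{"name": "move_arm", "arguments": {
  "moves": [
    [[0,0,-0.04,0,30],[0,0,-0.075,0,30],[0,0,-0.095,0,30],[0,0,-0.103,0,30],[0,0,-0.103,0,30]]
  ]
}}

```text
clock: 20.18
eef_pos: [0.5315, -0.2012, 0.0691]
tool_rot: [0.04, 0.999, 0.0, -0.0]
ft_force: [0.5, 0.0, -0.8]
grip_width: 0.0464
grasp_force: 61.7
```

Call:
{"name": "move_arm", "arguments": {
  "moves": [
    [[0,0,-0.002,0,30],[0,0,-0.002,0,30]]
  ]
}}

```text
clock: 20.42
eef_pos: [0.5322, -0.2015, 0.0681]
tool_rot: [0.04, 0.999, -0.0, 0.001]
ft_force: [-0.2, 0.2, -0.6]
grip_width: 0.0467
grasp_force: 61.7
```

Call:
{"name": "move_arm", "arguments": {
  "moves": [
    [[0,0,-0.0015,0,30],[0,0,-0.0015,0,30]]
  ]
}}

```text
clock: 20.68
eef_pos: [0.5317, -0.2013, 0.0658]
tool_rot: [0.04, 0.999, -0.0, 0.0]
ft_force: [-0.9, -0.5, -0.4]
grip_width: 0.0466
grasp_force: 61.7
```

Call:
{"name": "move_arm", "arguments": {
  "moves": [
    [[0,0,-0.0015,0,30],[0,0,-0.0015,0,30]]
  ]
}}

```text
clock: 20.92
eef_pos: [0.5318, -0.2014, 0.0652]
tool_rot: [0.04, 0.999, -0.0, 0.0]
ft_force: [-2.0, 0.4, 5.7]
grip_width: 0.0463
grasp_force: 62.3
```

Call:
{"name": "move_arm", "arguments": {
  "moves": [
    [[0,0,-0.0015,0,30],[0,0,-0.0015,0,30]]
  ]
}}

```text
clock: 21.18
eef_pos: [0.5318, -0.2014, 0.0652]
tool_rot: [0.04, 0.999, -0.0, 0.001]
ft_force: [-4.1, 2.2, 12.9]
grip_width: 0.0462
grasp_force: 63.0
```

Contact. I'll release and return for the second tin.

Call:
{"name": "move_arm", "arguments": {
  "moves": [
    [[0,0,0.0015,0,70],[0,0,0.0015,0,70],[0,0,0.0015,0,70],[0,0,0.05,0,70],[0,0,0.11,0,70]]
  ]
}}

```text
clock: 21.8
eef_pos: [0.5303, -0.2008, 0.1717]
tool_rot: [0.04, 0.999, 0.001, -0.002]
ft_force: [1.4, -0.5, -0.3]
grip_width: 0.0602
grasp_force: 0.0
```

Call:
{"name": "move_arm", "arguments": {
  "moves": [
    [[0,0.04,0.05,0,80],[0,0.1,0.08,5,80],[0,0.16,0.1,10,80],[0,0.22,0.1,10,80],[-0.01,0.28,0.1,10,80]]
  ]
}}

```text
clock: 22.42
eef_pos: [0.5223, 0.0786, 0.2728]
tool_rot: [-0.047, 0.999, 0.0, 0.001]
ft_force: [0.6, -0.3, -0.4]
grip_width: 0.0686
grasp_force: 0.0
```

Call:
{"name": "move_arm", "arguments": {
  "moves": [
    [[0,0.06,0,0,80],[-0.01,0.12,-0.01,0,80],[-0.01,0.15,-0.01,0,80],[-0.01,0.15,-0.01,0,80]]
  ]
}}

```text
clock: 22.92
eef_pos: [0.5113, 0.2289, 0.2617]
tool_rot: [-0.05, 0.999, -0.0, -0.001]
ft_force: [0.7, -0.5, -0.2]
grip_width: 0.0684
grasp_force: 0.0
```

Run:
```python
from h import *
d=look('wrist'); o=d['o'];print(*tins(d),o['eef_pos'],closing(o),sep='\n')
t=look('top'); print(pix(t,[.532,-.201,.082])); print(*tins(t,.082,4,20),sep='\n'); save(t,'t3.png',(140,130,460,300),2.5)
```

```text
([0.5279, 0.2389, 0.157], 330, 215, 28, np.float64(0.0513))
[0.51132973 0.22889737 0.26173047]
95.69371897417138
[357.62198588 188.96331176]
([0.5348, -0.2029, 0.082], 358, 188, 8, np.float64(0.0523))
```

View pics/t3.png

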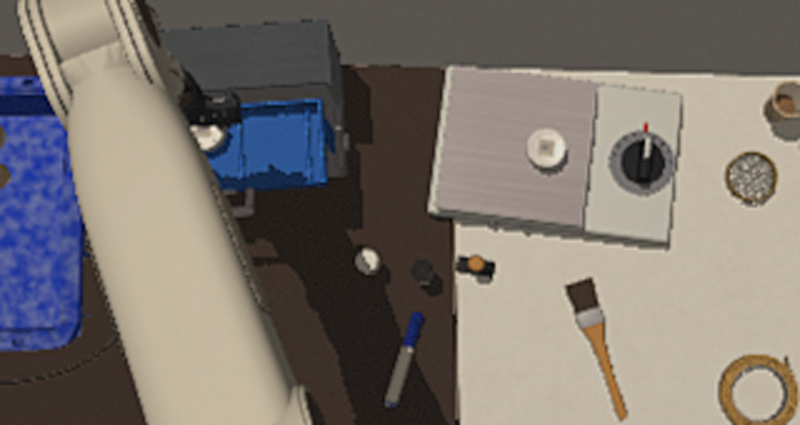

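The first tin stands on the pan at (547,150), the brush lies flat on the bench, and the knob is still on zero. Now the second tin.

Call:
{"name": "move_arm", "arguments": {
  "moves": [
    [[0.017,0.01,-0.03,0,80],[0.017,0.01,-0.07,0,80],[0.017,0.01,-0.1,0,80],[0.017,0.01,-0.124,0,80],[0.017,0.01,-0.124,0,80]]
  ]
}}

```text
clock: 23.65
eef_pos: [0.5277, 0.2343, 0.1367]
tool_rot: [-0.046, 0.999, -0.001, -0.002]
ft_force: [0.1, -0.1, -0.1]
grip_width: 0.0683
grasp_force: 0.0
```

Call:
{"name": "move_arm", "arguments": {
  "moves": [
    [[0,0,0,0,30],[0,0,0,0,30],[0,0,0,0,30],[0,0,0,0,30]]
  ]
}}

```text
clock: 24.15
eef_pos: [0.5302, 0.2366, 0.1407]
tool_rot: [-0.047, 0.999, 0.0, 0.002]
ft_force: [-0.1, -2.1, 6.0]
grip_width: 0.0463
grasp_force: 62.1
```

Call:
{"name": "move_arm", "arguments": {
  "moves": [
    [[0,0,0.03,0,30],[0,0,0.06,0,30],[0,0,0.09,0,30],[0,-0.05,0.1,0,30],[0,-0.11,0.1,0,30]]
  ]
}}

```text
clock: 24.78
eef_pos: [0.5297, 0.1268, 0.2401]
tool_rot: [-0.049, 0.999, 0.0, 0.002]
ft_force: [0.8, -0.4, -0.7]
grip_width: 0.0464
grasp_force: 61.7
```

Call:
{"name": "move_arm", "arguments": {
  "moves": [
    [[0.002,-0.06,0,0,30],[0.004,-0.12,0,0,30],[0.007,-0.18,0,-5,30],[0.01,-0.243,-0.02,-10,30],[0.01,-0.243,-0.06,-10,30]]
  ]
}}

```text
clock: 25.4
eef_pos: [0.5407, -0.1209, 0.1801]
tool_rot: [0.043, 0.999, -0.001, 0.003]
ft_force: [0.5, 0.8, -1.5]
grip_width: 0.0465
grasp_force: 61.8
```

Call:
{"name": "move_arm", "arguments": {
  "moves": [
    [[0,0,-0.04,0,30],[0,0,-0.08,0,30],[0,0,-0.103,0,30],[0,0,-0.111,0,30],[0,0,-0.111,0,30]]
  ]
}}

```text
clock: 26.02
eef_pos: [0.5392, -0.1163, 0.0679]
tool_rot: [0.04, 0.999, 0.0, 0.0]
ft_force: [0.1, -0.0, -0.7]
grip_width: 0.0466
grasp_force: 61.8
```

Call:
{"name": "move_arm", "arguments": {
  "moves": [
    [[0,0,-0.002,0,30],[0,0,-0.002,0,30]]
  ]
}}

```text
clock: 26.28
eef_pos: [0.5396, -0.1165, 0.0666]
tool_rot: [0.04, 0.999, -0.0, 0.001]
ft_force: [0.4, -0.4, -0.9]
grip_width: 0.047
grasp_force: 61.8
```

Call:
{"name": "move_arm", "arguments": {
  "moves": [
    [[0,0,-0.0025,0,30],[0,0,-0.0025,0,30]]
  ]
}}

```text
clock: 26.52
eef_pos: [0.5398, -0.1165, 0.0657]
tool_rot: [0.04, 0.999, -0.0, 0.001]
ft_force: [-4.4, 0.9, 10.8]
grip_width: 0.0465
grasp_force: 63.0
```

Call:
{"name": "move_arm", "arguments": {
  "moves": [
    [[0,0,0.0015,0,65],[0,0,0.0015,0,65],[0,0,0.0015,0,65],[0,0,0.05,0,65],[0,0,0.11,0,65]]
  ]
}}

```text
clock: 27.15
eef_pos: [0.5375, -0.116, 0.1724]
tool_rot: [0.04, 0.999, 0.0, -0.002]
ft_force: [1.3, -0.4, 0.7]
grip_width: 0.0554
grasp_force: 0.0
```

Call:
{"name": "move_arm", "arguments": {
  "moves": [
    [[-0.01,0.03,0.05,-10,50],[-0.03,0.08,0.1,-20,50],[-0.06,0.13,0.13,-30,50],[-0.09,0.18,0.14,-40,50],[-0.11,0.23,0.14,-50,50]]
  ]
}}

```text
clock: 27.78
eef_pos: [0.4337, 0.1043, 0.3141]
tool_rot: [0.45, 0.893, 0.001, 0.001]
ft_force: [1.3, 0.1, -0.7]
grip_width: 0.0424
grasp_force: 0.0
```

Call:
{"name": "move_arm", "arguments": {
  "moves": [
    [[0,0.04,0,-10,50],[-0.01,0.08,0,-20,50],[-0.01,0.11,0,-29,50],[-0.01,0.11,0,-29,50]]
  ]
}}

```text
clock: 28.28
eef_pos: [0.4239, 0.2145, 0.3121]
tool_rot: [0.655, 0.755, -0.0, -0.0]
ft_force: [0.2, -0.2, 0.8]
grip_width: 0.0427
grasp_force: 0.0
```

Run:
```python
from h import *
d=look('wrist'); o=d['o'];print(o['eef_pos'],closing(o))
t=look('top'); print(*tins(t,.082,4,20),sep='\n')
p=pix(d,[.419,.228,.17]);print(p)
a=d['color'][:,:,::-1]; b=t['color'][130:300,140:460,::-1]
cv2.imwrite('pics/e.png',np.vstack([a,np.pad(cv2.resize(b,(376,200)),((0,0),(0,264),(0,0)))]))
```

```text
[0.42388967 0.21448031 0.31207355] 8.101462109757692
([0.3763, 0.0305, 0.082], 286, 234, 4, np.float64(0.027))
[318.24510734 172.46415209]
```

View pics/e.png

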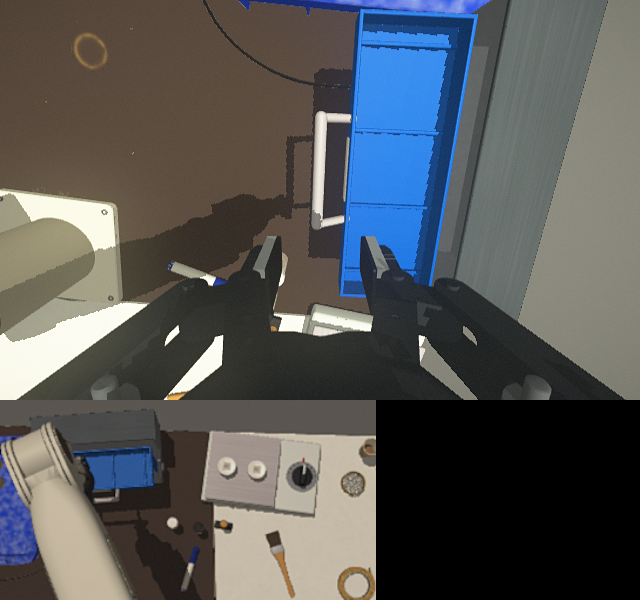

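The bin is empty and both tins stand on the pan. The bar's middle is at about (319,171), where predicted. I'm pinching it and pushing it back.

Call:
{"name": "move_arm", "arguments": {
  "moves": [
    [[-0.005,0.012,-0.05,-2.6,33],[-0.005,0.012,-0.09,-2.6,33],[-0.005,0.012,-0.12,-2.6,33],[-0.005,0.012,-0.145,-2.6,33],[-0.005,0.012,-0.145,-2.6,33]]
  ]
}}

```text
clock: 29.0
eef_pos: [0.4179, 0.2229, 0.166]
tool_rot: [0.674, 0.739, -0.002, -0.001]
ft_force: [0.4, -0.5, 0.3]
grip_width: 0.0277
grasp_force: 0.0
```

Call:
{"name": "move_arm", "arguments": {
  "moves": [
    [[0,0,0,0,5],[0,0,0,0,5],[0,0,0,0,5],[0,0,0,0,5]]
  ]
}}

```text
clock: 29.5
eef_pos: [0.4201, 0.2245, 0.1689]
tool_rot: [0.674, 0.739, 0.001, 0.001]
ft_force: [1.0, -4.5, 6.2]
grip_width: 0.0089
grasp_force: 59.3
```

Call:
{"name": "move_arm", "arguments": {
  "moves": [
    [[0.01,0.001,0.007,0,5],[0.02,0.002,0.014,0,5],[0.032,0.003,0.02,0,5],[0.044,0.004,0.025,0,5],[0.055,0.005,0.029,0,5]]
  ]
}}

```text
clock: 30.12
eef_pos: [0.4751, 0.2301, 0.1984]
tool_rot: [0.674, 0.739, 0.001, -0.0]
ft_force: [-3.0, -3.9, 5.5]
grip_width: 0.008
grasp_force: 58.9
```

Call:
{"name": "move_arm", "arguments": {
  "moves": [
    [[0.012,0.001,0.003,0,5],[0.024,0.002,0.005,0,5],[0.036,0.003,0.006,0,5],[0.048,0.005,0.007,0,5],[0.06,0.006,0.007,0,5]]
  ]
}}

```text
clock: 30.75
eef_pos: [0.5353, 0.2368, 0.2094]
tool_rot: [0.674, 0.739, 0.003, -0.0]
ft_force: [-24.8, -4.9, 32.3]
grip_width: 0.0046
grasp_force: 20.4
```

Call:
{"name": "move_arm", "arguments": {
  "moves": [
    [[0.003,0,0,0,5],[0.003,0,0,0,5]]
  ]
}}

```text
clock: 31.0
eef_pos: [0.5351, 0.2368, 0.2095]
tool_rot: [0.673, 0.739, 0.001, -0.002]
ft_force: [-16.8, -4.3, 27.2]
grip_width: 0.0044
grasp_force: 17.2
```

Call:
{"name": "move_arm", "arguments": {
  "moves": [
    [[0,0,0,0,35],[0,0,0,0,35],[0,0,0.04,0,35],[0,0,0.1,0,35],[-0.05,0,0.12,0,35]]
  ]
}}

```text
clock: 31.62
eef_pos: [0.4917, 0.2376, 0.3265]
tool_rot: [0.675, 0.738, 0.004, 0.001]
ft_force: [-0.8, 0.6, 0.4]
grip_width: 0.0301
grasp_force: 0.0
```

Call:
{"name": "move_arm", "arguments": {
  "moves": [
    [[-0.05,-0.03,0.02,0,40],[-0.08,-0.05,0.02,0,40],[-0.08,-0.05,0.02,0,40]]
  ]
}}

```text
clock: 32.0
eef_pos: [0.4063, 0.1855, 0.3447]
tool_rot: [0.674, 0.739, 0.001, 0.0]
ft_force: [0.9, 0.8, 0.6]
grip_width: 0.0345
grasp_force: 0.0
```

Run:
```python
from h import *
d=look('wrist'); o=d['o'];print(o['eef_pos'],o['clock'])
t=look('top');print(pix(d,[.5348,.2382,.205]))
a=d['color'][:,:,::-1]; b=t['color'][130:300,140:460,::-1]
cv2.imwrite('pics/f.png',np.vstack([a,np.pad(cv2.resize(b,(376,200)),((0,0),(0,264),(0,0)))]))
```

```text
[0.406305   0.18549133 0.34465061] 32.0
[455.89460544 146.44343421]
```

View pics/f.png

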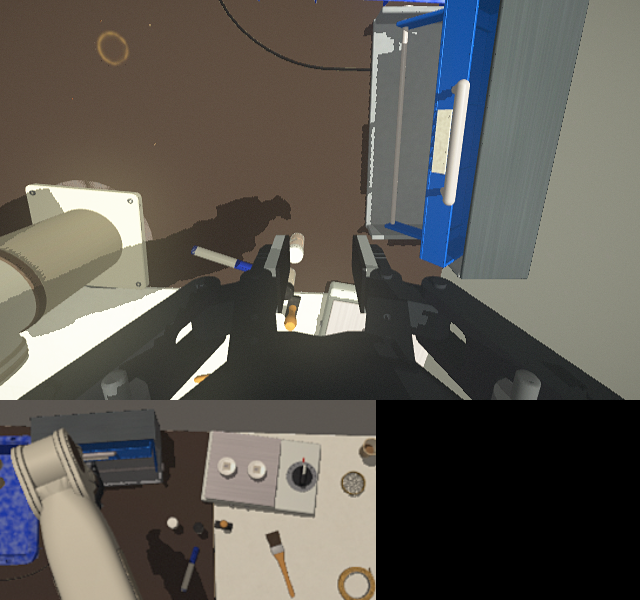

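The bin is home: the bar's middle is at (456,143), against the predicted (456,146). Both tins are on the pan, the knob is on zero, and the bystanders haven't moved. Handing in.

```bash
python3 -c "
from workcell import job; print(job.job_done())"
```

```text
the job is handed in; nothing more can be done
None
```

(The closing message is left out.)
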